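# Clamp a filed block in the sprung-arm holder

## Robot

A 6-joint arm with a two-finger parallel gripper is mounted at the origin on a cart in front of the work surface, level with it; the furniture and walls round the work are solid. World frame = base frame: x ahead of the robot, y to its left, z up, the work surface at z = 0. Lengths are in m, angles in rad, forces in N, time in s.
With the tool pointing down it reaches from about 0.25 to 0.725 m from the base axis. Payload 9.7 kg.
Tool frame: the origin (TCP) lies between the finger pads; the fingertips stand 25 mm ahead of it and the grasp point (between the pads) lies 6 mm ahead of it; z points along the fingers, y is the line along which they close (so a half turn about z gives the same grasp; the last joint's range is limited). The gripper opens to 85 mm and grips with 20 to 120 N. Pads are 22 mm wide; open, the fingers measure 114 mm over their backs; the gripper's body (76 mm by 85 mm) begins 54 mm behind the grasp point. The pads swing forward as they close: fully open they stand 13 mm farther back than shut.
Start: joints at [-1.311, 0.087, 0.176, 1.66, 0, 1.571], TCP at [0.141, -0.532, 0.256] pointing down, gripper open.
Joint ranges: [-3.13, 3.13], [-0.85, 1.81], [-1.15, 1.24], [-2.2, 2.28], [-1.44, 1.52], [-3.14, 3.14]. Speed limits (rad/s): [2.22, 2.22, 2.57, 3.14, 3.14, 3.14].

## Interface

Orientations are given as a rotation vector (axis times angle).
In Python, from rig import env gives the robot as it stands. The module is installed in compiled form; this text tells all that it offers.
- The arm moves only by the tool carry_out, never from a script. Its arguments are lists of equal length, an entry for each row: "xyz": the shift along the tool's x, y, z in units of 50 mm (1.0 is 50 mm), a list of three; "turn": the turn, a rotation vector about the tool's x, y, z in units of 0.15 rad (1.0 is 0.15 rad), a list of three. A call has 1 to 12 rows; each row shifts and turns the commanded pose from where the row before left it, along the tool's axes as they then stand; what a row does not reach is not made up. A row lasts 1/10 s, in which the tool goes at most 50 mm and 8.59 degrees, less where a joint would pass 70% of its speed; a pose out of reach is approached as far as the arm can. A call with a number of a shift or a turn outside -1 to 1 is refused whole. A call with a gripper value outside its range is refused whole. "claw" is the closure, from -1 (fully open) to 1 (shut), set as the call begins (left out, the last holds). The fingers move at their own pace and stop on an object; "squeeze" is the grip in N (left out, the last holds). Time passes only in rows, so rows that do not move let the fingers close. It gives the time, the measured TCP pose, the force, the opening and the grip force at its end, in the units of the state.
- env.state(): the state, without advancing time (a new reading comes with each control period).
- env.capture(name): name is "scene" or "side" or "wrist"; returns a dict with "frame" (480x640x3 uint8, red, green, blue), "K" (3x3 intrinsics, pixels), "R" (3x3) and "t" (3): a world point X has camera coordinates R X + t. Camera axes: x right, y down, z forward; pixel columns grow to the right and rows downward; lengths in m; the calibration is good to about 2 mm. The wrist camera is an equidistant fisheye: a pixel r from the principal point sees the ray r / f radians off the axis. A picture is of the moment at which its call begins. There is no depth.
- env.sign_off(): hands the job in; it is judged then, once.
Trained networks look in a picture, given as the dict that the camera call returned (one of the last four; its "shot" number tells which), for a name from the list of things; names that differ only in an ending like _2 or _b are one class to them, and where a whole thing is asked for, a point or a joint stands for the part that bears it (a point fixed in the world has none). Each returns a list of dicts, best first, with "conf" (0 to 1); they miss things now and then, are a little off and sometimes report something else, mostly with a low value. They report only what shows in the picture. A call takes as long as a camera call. They do not tell look-alikes from the thing itself.
- env.spot_in(picture, label): "box" ([left, top, right, bottom] in pixels, round what is visible of it).
- env.regions_of(picture, label): "pixels" (480x640 bool, what is visible of it) and "box" ([left, top, right, bottom] in pixels, round what is visible of it).
The state is a dict: "time": time; "joint_positions": joint angles; "joint_velocities": joint speeds; "tau": joint torques, N m; "position": TCP position; "tcp_rot": TCP orientation; "wrist_force": force on the tool from outside, world axes, zero at the start; "wrist_torque": the same for the moment, N m; "opening": finger opening in m; "grasp_force": force on a finger pad.
Only numpy, scipy, OpenCV 4.12 (cv2) and the standard library are available. Lean on these libraries where they do the work, as an engineer would, in place of code of your own. Each camera call takes 0.05 s, during which the arm holds its last target. There are 200 camera calls.

## Task

Get the small filed aluminium block ready for marking out in the spring holder. Draw the holder's sprung curved arm back by its red peg until it stays open, lay the block flat on the holder's base with a long side along the fixed steel edge, about midway along it, then bring the arm over again so that it springs back and its nose holds the block flush against the fixed edge.

Things in the scene. Friction and masses are not known exactly. Their poses are not given: they have to be found in the camera images.
- holder: Grey spring holder bolted to the bench, 245x110 mm. Origin on the bench. x along the fixed edge, y from arm to fixed edge, z up. Base spans x -165..80, y -45..65 mm, top at z 12. Fixed edge: steel bar, x -65..65, holding face at y 40 facing -y, top z 28. Arm pivot at x -95, y 0; spring strut behind it. Seated block: centre at x 0, y 24, long side along x, against the face.
- spring_arm (a joint): Angle of the curved steel arm: 0 closed, 0.8 fully drawn back; grows away from the fixed edge, clockwise from above. 10 mm bar at z 19-29 mm; its nose pin (12 mm, z 15-35) is 95 mm from the pivot and rests on a seated block at about 0.13. Over-centre spring: below 0.4 it swings shut by itself, above 0.4 fully open, and stays; damped, about 0.5 s. About 4 N at the peg moves it.
- red_peg (a point): Centre of the top of the red upright peg on the arm's free end: 14 mm diameter, top 68 mm above the bench, free from z 30 up; push it sideways or pinch it. It circles the pivot at 137 mm radius; in the holder's axes its direction from the pivot is -0.16 rad minus the arm's angle (+x is 0, +y positive): x 40, y -22 mm at angle 0; x -17, y -112 mm at 0.8.
- alu_block: Pale filed aluminium block with one drilled hole in its top, 32 (its x) x 48 (its y) x 20 mm high, about 75 g, loose on the bench. Origin at the centre of its underside. Grip across its 48 mm length, so the fingers stay clear of the fixed edge and the nose. Bystanders: a blue block, a V-block, a thinner steel plate with three holes.
Not all that is in view belongs to the job. There is more than one size of the alu_block; the job needs the middle-sized.

How it is judged:
By the outcome, as a careful person would: the job done as asked, in the order asked, and still so for the second after the job is handed in, with the robot touching nothing.
It also fails if it takes over 61 s, if anything falls off the work surface, if the arm or the gripper's body presses on something with over 40 N, if the wrist force passes 120 N, or if a joint passes its speed limit or range.

## Working session

There is one attempt and no reset: what is moved stays moved. The work goes in short steps, Python scripts to look and compute and a tool call to move; the robot and the scene stay as the last step left them, time stands still between calls to the robot, and variables do not carry over. Pictures are saved under pics/ and viewed, at most 11 in all, crops included, and the job is handed in when it is done.

Besides the shell and the picture viewer there is one more tool, called after "Emit:" by a JSON object that holds its "fn" and its "kwargs". carry_out: Moves the arm, as the interface text tells. Shifts and turns lie within -1 to 1; 1 stands for 50 mm of shift or 0.15 rad of turn. Its arguments: {"type":"object","properties":{"xyz":{"type":"array"},"turn":{"type":"array"},"claw":{"type":"number"},"squeeze":{"type":"number"}},"required":["xyz","turn"]}

```bash
mkdir -p pics; cat > h.py <<'E'
import numpy as np, cv2, pickle
from rig import env
def ray(p,uv,fish=False):
    K,R,t=map(np.array,(p["K"],p["R"],p["t"]))
    x=(uv[0]-K[0,2])/K[0,0]; y=(uv[1]-K[1,2])/K[1,1]
    if fish:
        r=np.hypot(x,y); d=np.array([x/r*np.sin(r),y/r*np.sin(r),np.cos(r)]) if r>1e-9 else np.array([0,0,1.])
    else: d=np.array([x,y,1.])
    d=R.T@d; return -R.T@t, d/np.linalg.norm(d)
def atz(p,uv,z,fish=False):
    c,d=ray(p,uv,fish); return c+d*(z-c[2])/d[2]
def tri(rays):
    A=np.zeros((3,3));b=np.zeros(3)
    for c,d in rays:
        M=np.eye(3)-np.outer(d,d);A+=M;b+=M@c
    X=np.linalg.solve(A,b)
    return X,[np.linalg.norm((np.eye(3)-np.outer(d,d))@(X-c)) for c,d in rays]
def proj(p,X,fish=False):
    K,R,t=map(np.array,(p["K"],p["R"],p["t"])); c=R@np.array(X)+t
    if fish:
        r=np.hypot(c[0],c[1]);th=np.arctan2(r,c[2]);x,y=c[0]/r*th,c[1]/r*th
    else: x,y=c[0]/c[2],c[1]/c[2]
    return np.array([K[0,0]*x+K[0,2],K[1,1]*y+K[1,2]])
def shot(n,save=None):
    p=env.capture(n)
    if save: cv2.imwrite(f"pics/{save}.png",p["frame"][:,:,::-1]); pickle.dump(p,open(f"pics/{save}.pkl","wb"))
    return p
E
python3 - <<'E'
from h import *
for n in ("scene","side","wrist"):
    p=shot(n,n+"0"); f=n=="wrist"
    print(n, "cam", np.round(-np.array(p["R"]).T@p["t"],3))
    for l in ("holder","red_peg","spring_arm","alu_block"):
        for d in env.regions_of(p,l):
            m=d["pixels"]; ys,xs=np.nonzero(m); c=(xs.mean(),ys.mean())
            print(l,round(d["conf"],2),np.round(d["box"]),np.round(c),m.sum(),np.round(atz(p,c,0.02,f),3))
a,b=[cv2.imread(f"pics/{n}0.png") for n in ("scene","side")]
s=env.state(); print(s["time"],s["position"],s["tcp_rot"])
E
```

```text
scene cam [-0.138  0.469  0.912]
holder 0.63 [320. 177. 437. 256.] [379. 216.] 4563 [ 0.584 -0.055  0.02 ]
spring_arm 0.92 [358. 192. 422. 228.] [389. 212.] 469 [ 0.583 -0.082  0.02 ]
alu_block 0.7 [229. 245. 256. 271.] [242. 256.] 463 [0.619 0.246 0.02 ]
alu_block 0.68 [270. 263. 309. 297.] [288. 281.] 992 [0.518 0.193 0.02 ]
alu_block 0.6 [188. 262. 208. 283.] [197. 272.] 253 [0.623 0.341 0.02 ]
alu_block 0.47 [322. 175. 437. 257.] [379. 216.] 4508 [ 0.585 -0.056  0.02 ]
side cam [0.145 0.744 0.482]
holder 0.67 [304. 184. 396. 253.] [351. 222.] 2939 [ 0.583 -0.037  0.02 ]
red_peg 0.73 [342. 186. 385. 231.] [365. 210.] 464 [ 0.586 -0.108  0.02 ]
alu_block 0.75 [293. 270. 340. 297.] [316. 282.] 1036 [0.517 0.197 0.02 ]
alu_block 0.59 [243. 269. 264. 295.] [252. 281.] 480 [0.616 0.255 0.02 ]
alu_block 0.53 [204. 299. 222. 324.] [212. 307.] 310 [0.621 0.348 0.02 ]
wrist cam [ 0.206 -0.514  0.374]
0.75 [ 0.1413203  -0.53153632  0.25626676] [-3.11510435e+00 -4.07024537e-01 -1.40124492e-05]
```

View pics/scene0.png

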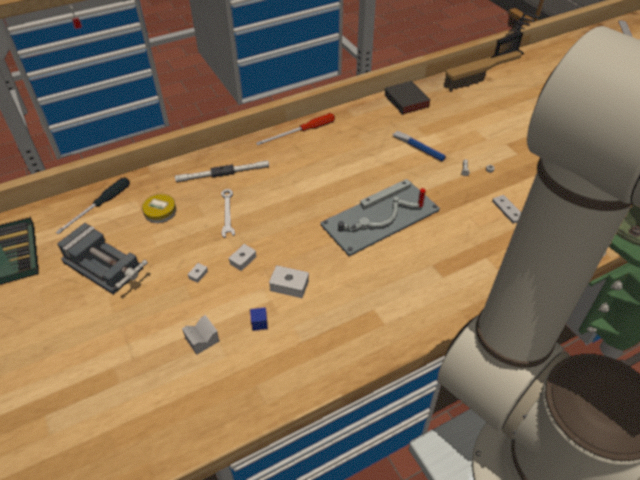

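View pics/side0.png

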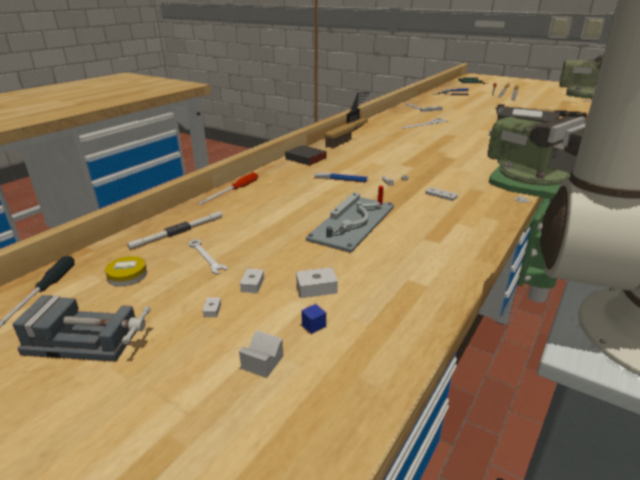

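The scene view shows three look-alike plain blocks with one hole: large (288,281), middle (242,256) and small (197,272). The thin three-hole plate is at (507,209). The holder is at (379,216) with the fixed edge on its far side and the red peg at (422,197). I'll check the block sizes and an enlarged crop next.

```bash
python3 - <<'E'
from h import *
p=shot("scene","scene1")
for d in env.regions_of(p,"alu_block"):
    ct=max(cv2.findContours(d["pixels"].astype(np.uint8),0,2)[0],key=cv2.contourArea)[:,0]
    w=np.array([atz(p,c,0.012)[:2] for c in ct.astype(float)],np.float32)
    r=cv2.minAreaRect(w*1000); print(round(d["conf"],2),d["box"],np.round(r[0]),np.round(r[1]),round(r[2]))
f=p["frame"][165:305,180:445,::-1]
cv2.imwrite("pics/crop1.png",cv2.resize(f,None,fx=3,fy=3,interpolation=cv2.INTER_CUBIC))
E
```

```text
0.93 [269.9, 266.2, 307.3, 298.8] [524. 190.] [73. 64.] 45
0.62 [188.6, 263.1, 206.7, 284.7] [628. 340.] [30. 40.] 30
0.56 [318.9, 178.8, 439.1, 255.8] [596. -70.] [124. 260.] 5
```

View pics/crop1.png

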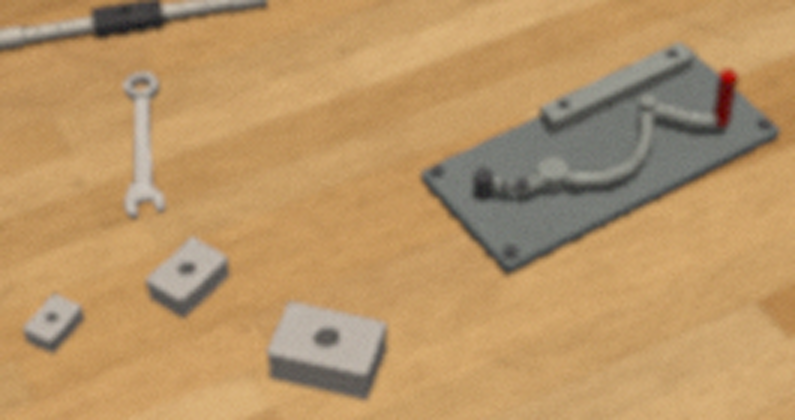

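Emit:
{"fn": "carry_out", "kwargs": {"xyz": [[0.6, -0.8, 0], [0.6, -0.8, 0], [0.6, -0.8, 0], [0.6, -0.8, 0], [0.6, -0.8, 0], [0.6, -0.8, 0], [0.6, -0.8, 0], [0.6, -0.8, 0], [0.6, -0.8, 0], [0.6, -0.8, 0]], "turn": [[0, 0, 0], [0, 0, 0], [0, 0, 0], [0, 0, 0], [0, 0, 0], [0, 0, 0], [0, 0, 0], [0, 0, 0], [0, 0, 0], [0, 0, 0]], "claw": 1}}

```text
time: 1.85
position: [0.3286, -0.0659, 0.2567]
tcp_rot: [3.115, 0.406, 0.002]
wrist_force: [1.3, -0.7, 0.4]
opening: 0.0
grasp_force: 0.0
```

The crop confirms it: the middle-sized block is at scene pixel (242,256), clearly smaller than the one at (288,281) and larger than the one at (197,272). The holder is clear, with its arm closed. Next I'll look from above with the wrist camera.

Emit:
{"fn": "carry_out", "kwargs": {"xyz": [[0.7, 0, 0], [0.7, 0, 0], [0.7, 0, 0], [0.7, 0, 0]], "turn": [[0, 0, 0], [0, 0, 0], [0, 0, 0], [0, 0, 0]]}}

```text
time: 2.25
position: [0.4651, -0.031, 0.2563]
tcp_rot: [3.115, 0.408, 0.001]
wrist_force: [0.2, -0.4, 0.9]
opening: -0.0001
grasp_force: 0.0
```

```bash
python3 - <<'E'
from h import *
p=shot("wrist","w1"); print(np.round(-np.array(p["R"]).T@p["t"],3), p["K"])
for l in ("holder","red_peg","spring_arm","alu_block"):
    for d in env.regions_of(p,l):
        m=d["pixels"]; ys,xs=np.nonzero(m); c=(xs.mean(),ys.mean())
        print(l,round(d["conf"],2),np.round(d["box"]),np.round(c),m.sum(),np.round(atz(p,c,0.02,True),3))
s=env.state(); print(s["position"],s["tcp_rot"])
E
```

```text
[ 0.53  -0.013  0.374] [[371.64829954   0.         319.42190761]
 [  0.         371.64829954 233.36353114]
 [  0.           0.           1.        ]]
holder 0.79 [260.  12. 509. 161.] [382.  85.] 25384 [ 0.592 -0.058  0.02 ]
red_peg 0.71 [306.  68. 490. 141.] [402. 105.] 2703 [ 0.579 -0.082  0.02 ]
red_peg 0.18 [ 95.   0. 138.  28.] [112.  10.] 889 [0.617 0.238 0.02 ]
alu_block 0.65 [ 95.  60. 164. 139.] [129.  99.] 3099 [0.523 0.187 0.02 ]
alu_block 0.59 [ 97.   0. 136.  26.] [112.   9.] 826 [0.618 0.238 0.02 ]
alu_block 0.54 [42.  0. 68. 13.] [55.  4.] 221 [0.622 0.327 0.02 ]
[ 0.46344813 -0.03192377  0.25615948] [-3.11497591e+00 -4.07255824e-01  1.25048221e-03]
```

View pics/w1.png

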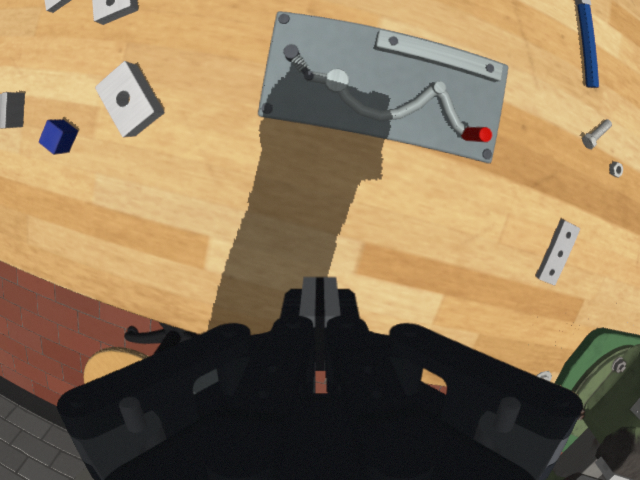

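Wrist view: the holder base corners are near (279,12), (508,65), (491,161) and (260,116). The peg top is at (485,134), the pivot at (337,79) and the fixed edge runs (378,35)-(502,72), on the far side. A second view next to the block will give heights.

Emit:
{"fn": "carry_out", "kwargs": {"xyz": [[0.6, -0.9, 0], [0.6, -0.9, 0], [0, 0, 0]], "turn": [[0, 0, 0], [0, 0, 0], [0, 0, 0]]}}

```text
time: 2.8
position: [0.4962, 0.0662, 0.2563]
tcp_rot: [-3.113, -0.412, -0.001]
wrist_force: [-0.2, 0.1, -0.7]
opening: -0.0001
grasp_force: 0.0
```

```bash
cat > m.py <<'E'
from h import *
def quad(m,p,z):
    ct=max(cv2.findContours(m.astype(np.uint8),0,2)[0],key=cv2.contourArea)[:,0]
    w=np.array([atz(p,c,z,True)[:2] for c in ct.astype(float)],np.float32)*1000
    return cv2.minAreaRect(w)
def pegtop(p):
    f=p["frame"].astype(int); m=(f[:,:,0]>200)&(f[:,:,1]<60)&(f[:,:,2]<60)
    n,l,s,c=cv2.connectedComponentsWithStats(m.astype(np.uint8)); i=1+np.argmax(s[1:,4]); return c[i],s[i]
E
python3 - <<'E'
from m import *
p1=pickle.load(open("pics/w1.pkl","rb")); p2=shot("wrist","w2")
print(np.round(-np.array(p2["R"]).T@p2["t"],3), env.state()["position"])
for l,z in (("holder",.012),("alu_block",.02)):
    for d in env.regions_of(p2,l):
        r=quad(d["pixels"],p2,z); print(l,round(d["conf"],2),np.round(d["box"]),np.round(r[0],1),np.round(r[1],1),round(r[2],1))
        if l=="holder": print(np.round(cv2.boxPoints(r)))
for p in (p1,p2):
    c,s=pegtop(p); print("peg",np.round(c,1),s,np.round(atz(p,c,.068,True),4))
r=[ray(p,pegtop(p)[0],True) for p in (p1,p2)]; print(tri(r))
E
```

```text
[0.561 0.084 0.374] [0.49560996 0.06437603 0.25649016]
holder 0.56 [346.  66. 571. 217.] [597.6 -70.8] [110.4 255.7] 5.2
[[ 531.   51.]
 [ 554. -203.]
 [ 664. -193.]
 [ 641.   61.]]
alu_block 0.72 [170. 104. 244. 189.] [524.2 190.1] [70.2 51.6] 45.7
alu_block 0.71 [ 91.   6. 128.  42.] [633.1 330.3] [30.2 41.1] 32.9
peg [483.6 134.6] [480 130   9  10  59] [ 0.5715 -0.1498  0.068 ]Traceback (most recent call last):
  File "<stdin>", line 9, in <module>
  File "m.py", line 8, in pegtop
    n,l,s,c=cv2.connectedComponentsWithStats(m.astype(np.uint8)); i=1+np.argmax(s[1:,4]); return c[i],s[i]
                                                                      ~~~~~~~~~^^^^^^^^^
    return _wrapfunc(a, 'argmax', axis=axis, out=out, **kwds)
    return bound(*args, **kwds)
ValueError: attempt to get argmax of an empty sequence
```

View pics/w2.png

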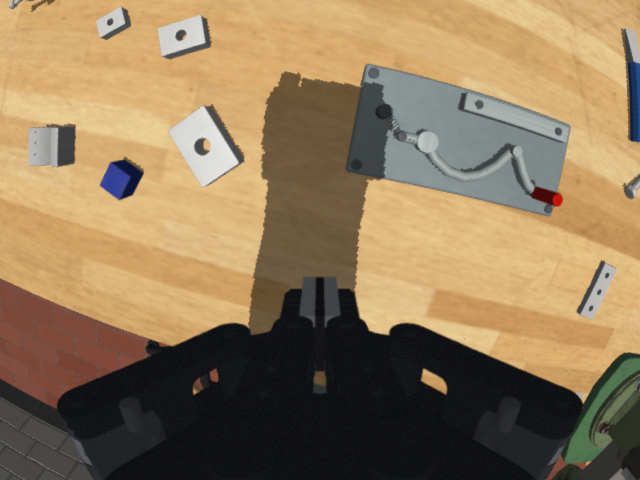

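The middle block is at (183,36) in this view, the large one at (205,145) and the small one at (113,22). The holder's full outline is visible. I'll fit the holder's pose to its outline and triangulate the peg top.

```bash
cat >> m.py <<'E'
from scipy.optimize import least_squares
def grey(p,S=60):
    h=cv2.cvtColor(p["frame"],cv2.COLOR_RGB2HSV); return (h[:,:,1]<S).astype(np.uint8)
def redtop(p):
    f=p["frame"].astype(int); m=(f[:,:,0]>2.5*f[:,:,1]+40)&(f[:,:,0]>2.5*f[:,:,2]+40)
    return m
def fitrect(pts,L,W,c0,yaw0,loss=.001):
    def d(q):
        c,s=np.cos(q[2]),np.sin(q[2]); v=pts-q[:2]
        a=np.abs(np.c_[v@[c,s],v@[-s,c]])-[L/2,W/2]
        return np.where((a>0).all(1),np.hypot(*np.maximum(a,0).T),a.max(1))
    r=least_squares(d,[*c0,yaw0],loss="soft_l1",f_scale=loss); return r.x,np.median(np.abs(d(r.x)))
def pose(hp): # base-centre pose -> holder->world function
    x,y,a=hp; X=np.array([np.cos(a),np.sin(a)]); Y=np.array([-X[1],X[0]])
    o=np.array([x,y])+.0425*X-.010*Y
    return lambda u,v: o+u*X+v*Y
E
python3 - <<'E'
from m import *
P=[pickle.load(open(f"pics/w{i}.pkl","rb")) for i in (1,2)]
c2=[]
for p,seed in zip(P,((340,30),(540,130))):
    f=p["frame"].astype(int); sat=f[:,:,0]-f[:,:,2]
    m=((sat<25)).astype(np.uint8); m[redtop(p)]=1
    m=cv2.morphologyEx(m,cv2.MORPH_OPEN,np.ones((3,3)))
    n,l=cv2.connectedComponents(m); k=l[seed[1],seed[0]]; m=(l==k)
    ct=max(cv2.findContours(m.astype(np.uint8),0,1)[0],key=cv2.contourArea)[:,0].astype(float)
    pts=np.array([atz(p,c,.012,True)[:2] for c in ct])
    q,e=fitrect(pts,.245,.110,(.597,-.07),-1.48); H=pose(q)
    print("holder",m.sum(),np.round(q,4),"med",round(e,4),"origin",np.round(H(0,0),4),"peg pred",np.round(H(.040,-.022),4))
    ys,xs=np.nonzero(redtop(p)); sel=(xs>430)&(xs<600)&(ys>90)&(ys<230); xs,ys=xs[sel],ys[sel]
    rr=p["frame"][ys,xs,0]; t=rr>rr.max()*.85; c=(xs[t].mean(),ys[t].mean()); c2.append(c); print(c,t.sum(),rr.max(),np.round(atz(p,c,.068,True),4))
print(tri([ray(p,c,True) for p,c in zip(P,c2)]))
E
```

```text
holder 25007 [ 0.5967 -0.0666 -1.4842] med 0.0014 origin [ 0.5905 -0.1098] peg pred [ 0.572  -0.1516]
(np.float64(485.28225806451616), np.float64(134.1451612903226)) 124 211 [ 0.5724 -0.1512  0.068 ]
holder 21844 [ 0.5975 -0.065  -1.4786] med 0.0016 origin [ 0.5914 -0.1082] peg pred [ 0.5732 -0.15  ]
(np.float64(557.3793103448276), np.float64(199.79310344827587)) 87 199 [ 0.5724 -0.1509  0.068 ]
(array([ 0.57248289, -0.15163729,  0.06709003]), [np.float64(5.1560298814116254e-05), np.float64(5.1560298814282984e-05)])
```

Both views agree to about 2 mm. The holder origin is at (0.591,-0.109) with yaw -1.481. The peg top triangulates to (0.5725,-0.1516,0.067), matching the prediction. Aligning the tool with the holder and going beside the peg.

Emit:
{"fn": "carry_out", "kwargs": {"xyz": [[0, 0, 0], [0, 0, 0], [0.29, 0.73, 0.45], [0.29, 0.73, 0.45], [0.29, 0.73, 0.45], [0.29, 0.73, 0.45], [0.29, 0.73, 0.45], [0.29, 0.73, 0.45], [0, 0, 0]], "turn": [[0, 0, 0.57], [0, 0, 0.57], [0, 0, 0], [0, 0, 0], [0, 0, 0], [0, 0, 0], [0, 0, 0], [0, 0, 0], [0, 0, 0]], "claw": 1, "squeeze": 40}}

```text
time: 3.85
position: [0.6045, -0.1603, 0.1157]
tcp_rot: [-3.13, -0.152, 0.008]
wrist_force: [-1.7, -0.5, -0.5]
opening: -0.0001
grasp_force: 0.0
```

```bash
cat > t.py <<'E'
from h import *
from scipy.spatial.transform import Rotation as Ro
O=np.array([.591,-.109]); A=-1.481; X=np.array([np.cos(A),np.sin(A)]); Y=np.array([-X[1],X[0]])
def rep():
    s=env.state(); R=Ro.from_rotvec(s["tcp_rot"]).as_matrix(); v=np.array(s["position"][:2])-O
    print("t",s["time"],"holder xy",np.round([v@X*1000,v@Y*1000],1),"z",round(s["position"][2],4),"yawerr",round(np.arctan2(R[1,1],R[0,1])-A,4),"tilt",np.round(R[:2,2],4),"F",np.round(s["wrist_force"],1),"open",s["opening"])
    return s,R
def to(x,y,z):  # units to a world target
    s,R=rep(); print("units",np.round(R.T@(np.array([x,y,z])-s["position"])/.05,2))
def toH(u,v,z): w=O+u/1000*X+v/1000*Y; to(*w,z)
E
python3 -c "
from t import *
toH(36,10,.065)"
```

```text
t 3.85 holder xy [52.3  8.9] z 0.1157 yawerr 0.0072 tilt [-0.0053  0.0077] F [-1.7 -0.5 -0.5] open -0.00012362349258278216
units [ 0.03 -0.32  1.02]
```

Emit:
{"fn": "carry_out", "kwargs": {"xyz": [[0.03, -0.16, 0.5], [0, -0.16, 0.5], [0, 0, 0]], "turn": [[0, 0, 0], [0, 0, 0], [0, 0, 0]]}}

```text
time: 4.15
position: [0.6031, -0.1388, 0.0673]
tcp_rot: [-3.129, -0.159, 0.008]
wrist_force: [-0.5, 0.3, -0.6]
opening: 0.0002
grasp_force: 0.0
```

```bash
python3 -c "
from t import *
toH(36,10,.065)"
```

```text
t 4.15 holder xy [30.8  9.4] z 0.0673 yawerr 0.0119 tilt [-0.0055  0.0086] F [-0.5  0.3 -0.6] open 0.00023433986944629696
units [0.01 0.1  0.04]
```

Emit:
{"fn": "carry_out", "kwargs": {"xyz": [[-0.26, 0.08, 0], [-0.26, 0, 0], [-0.26, -0.04, 0], [-0.25, -0.1, 0], [-0.25, -0.14, 0], [-0.22, -0.16, 0], [-0.22, -0.18, 0], [0, 0, 0]], "turn": [[0, 0, 0], [0, 0, 0], [0, 0, 0], [0, 0, 0], [0, 0, 0], [0, 0, 0], [0, 0, 0], [0, 0, 0]]}}

```text
time: 4.95
position: [0.5166, -0.121, 0.0722]
tcp_rot: [-3.131, -0.16, -0.002]
wrist_force: [-0.1, 0.1, 0.1]
opening: -0.0001
grasp_force: 0.0
```

```bash
python3 - <<'E'
from t import *
rep()
p=shot("scene","scene2"); f=p["frame"][150:300,180:460,::-1]
cv2.imwrite("pics/crop2.png",cv2.resize(f,None,fx=2.7,fy=2.7,interpolation=cv2.INTER_CUBIC))
a=0.8;print(proj(p,[*(O+(-.017)*X-.112*Y),.068])-[180,150], proj(p,[*(O+.04*X-.022*Y),.068])-[180,150])
E
```

```text
t 4.95 holder xy [  5.3 -75.2] z 0.0722 yawerr 0.0125 tilt [0.0011 0.0069] F [-0.1  0.1  0.1] open -6.365331972284929e-05
[248.57663675  74.77058629] [241.38573715  38.60350285]
```

View pics/crop2.png

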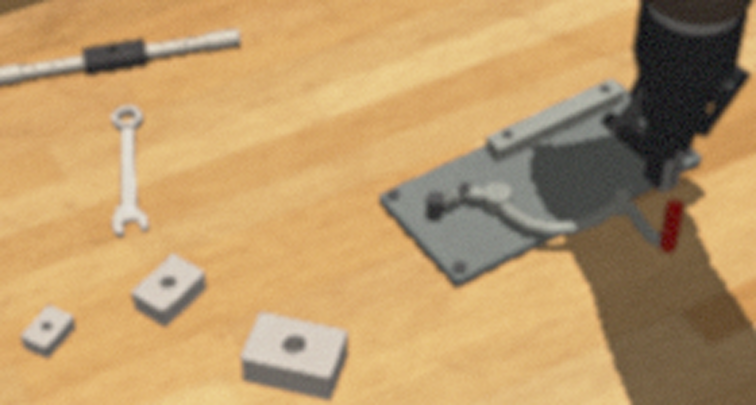

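The peg is now at crop (674,205), which matches the fully open prediction, and the arm stays open by itself. Going up and over the middle block, opening the fingers.

Emit:
{"fn": "carry_out", "kwargs": {"xyz": [[0, 0, -0.8], [0, 0, -0.8], [0.17, -0.92, -0.2], [0.17, -0.92, -0.2], [0.17, -0.92, -0.2], [0.17, -0.92, -0.2], [0.17, -0.92, -0.2], [0.17, -0.92, -0.2], [0.17, -0.92, 0], [0.17, -0.92, 0], [0, 0, 0], [0, 0, 0]], "turn": [[0, 0, 0], [0, 0, 0], [0, 0, 0], [0, 0, 0], [0, 0, 0], [0, 0, 0], [0, 0, 0], [0, 0, 0], [0, 0, 0], [0, 0, 0], [0, 0, 0], [0, 0, 0]], "claw": -1}}

```text
time: 6.2
position: [0.5547, 0.1594, 0.2183]
tcp_rot: [-3.043, -0.378, 0.015]
wrist_force: [1.0, -0.8, 0.2]
opening: 0.0851
grasp_force: 0.0
```

```bash
python3 - <<'E'
from t import *; import m as M
s,R=rep(); print(s["position"])
p=shot("wrist","w3"); k=proj(p,[.617,.25,.02],True); print(k)
for d in env.regions_of(p,"alu_block"):
    r=M.quad(d["pixels"],p,.02); print(round(d["conf"],2),np.round(d["box"]),np.round(r[0],1),np.round(r[1],1),round(r[2],1))
    ct=max(cv2.findContours(d["pixels"].astype(np.uint8),0,1)[0],key=cv2.contourArea)[:,0].astype(float)
    pts=np.array([atz(p,c,.02,True)[:2] for c in ct])
    for a in (r[2],r[2]+90):
        q,e=M.fitrect(pts,.048,.032,np.array(r[0])/1000,np.radians(a)); print("   ",np.round(q,4),round(e,4))
E
```

```text
t 6.2 holder xy [-270.6  -12.1] z 0.2183 yawerr 0.1573 tilt [-0.0191  0.0731] F [ 1.  -0.8  0.2] open 0.0850699234599126
[0.55470168 0.15941595 0.21828343]
[253.06609733 117.01944567]
0.92 [152.  62. 196. 102.] [634.9 331.9] [27.5 39.1] 32.7
    [0.6437 0.3377 0.6208] 0.0024
    [0.631  0.3354 2.3244] 0.0024
0.87 [253. 188. 334. 281.] [523.7 189.7] [71.1 51.5] 45.9
    [0.5242 0.1898 0.8035] 0.0098
    [0.5244 0.1904 2.3914] 0.0134
0.73 [236.  82. 294. 132.] [627.6 242.7] [34.3 51.1] 24.8
    [0.621  0.2395 0.4401] 0.0075
    [0.6278 0.2427 2.0055] 0.0006
```

View pics/w3.png

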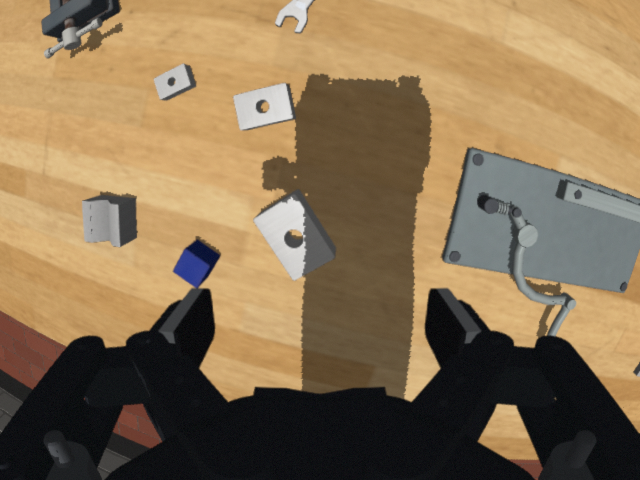

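The hole positions in w2 and w3 will give the middle block's height. In w3 it is at (263,106), with its long side roughly along the finger line. The long sweep left some tilt and yaw, which I'll correct.

```bash
cat >> t.py <<'E'
def plan(x,y,z,a):
    s,R=rep(); Rd=np.array([[-np.sin(a),np.cos(a),0],[np.cos(a),np.sin(a),0],[0,0,-1]]).T
    print("turn",np.round(Ro.from_matrix(R.T@Rd).as_rotvec()/.15,2),"then units",np.round(Rd.T@(np.array([x,y,z])-s["position"])/.05,2))
E
python3 - <<'E'
from t import *
rs=[]
for n,(u,v) in (("w2",(181,36)),("w3",(263,106))):
    p=pickle.load(open(f"pics/{n}.pkl","rb")); g=cv2.cvtColor(p["frame"],cv2.COLOR_RGB2GRAY)
    w=g[v-7:v+8,u-7:u+8].astype(float); k=np.clip(np.median(w)-25-w,0,None); yy,xx=np.mgrid[v-7:v+8,u-7:u+8]
    c=((k*xx).sum()/k.sum(),(k*yy).sum()/k.sum()); print(n,c,np.round(atz(p,c,.02,True),4)); rs.append(ray(p,c,True))
print(tri(rs))
plan(.627,.243,.10,-1.136)
E
```

```text
w2 (np.float64(179.98637440758293), np.float64(34.590787914691944)) [0.6281 0.2451 0.02  ]
w3 (np.float64(259.5375145180023), np.float64(105.92822299651569)) [0.6276 0.2467 0.02  ]
(array([0.62815706, 0.24700759, 0.01684404]), [np.float64(0.0006776129065621958), np.float64(0.0006776129065623529)])
t 6.3 holder xy [-270.   -12.4] z 0.2181 yawerr 0.1562 tilt [-0.0193  0.0731] F [-0.1  0.2  0.7] open 0.08555174607178495
turn [-0.5  -0.04 -1.26] then units [ 2.03 -0.92  2.36]
```

Emit:
{"fn": "carry_out", "kwargs": {"xyz": [[0, 0, 0], [0, 0, 0], [0.5, -0.23, 0.5], [0.5, -0.23, 0.5], [0.5, -0.23, 0.5], [0.5, -0.23, 0.5], [0, 0, 0], [0, 0, 0]], "turn": [[-0.25, 0, -0.63], [-0.25, 0, -0.63], [0, 0, 0], [0, 0, 0], [0, 0, 0], [0, 0, 0], [0, 0, 0], [0, 0, 0]]}}

```text
time: 7.1
position: [0.6258, 0.243, 0.1178]
tcp_rot: [-3.066, -0.678, -0.006]
wrist_force: [-0.3, -1.1, 1.2]
opening: 0.0855
grasp_force: 0.0
```

```bash
cat > b.py <<'E'
from t import *; import m as M
def block(n,c0,a0,z=.02):
    p=shot("wrist",n)
    for d in env.regions_of(p,"alu_block"):
        ct=max(cv2.findContours(d["pixels"].astype(np.uint8),0,1)[0],key=cv2.contourArea)[:,0].astype(float)
        pts=np.array([atz(p,c,z,True)[:2] for c in ct])
        if np.linalg.norm(pts.mean(0)-c0)<.04:
            r=cv2.minAreaRect((pts*1000).astype(np.float32))
            q,e=M.fitrect(pts,.048,.032,c0,a0); print("blk",round(d["conf"],2),np.round(d["box"]),np.round(r[0]),np.round(r[1]),np.round(q,4),round(e,4)); return q
E
python3 - <<'E'
from b import *
q=block("w4",np.array([.628,.243]),-1.136)
plan(.628,.243,.026,-1.136)
E
```

```text
blk 0.96 [284. 209. 356. 269.] [630. 246.] [36. 47.] [ 0.63    0.2456 -1.1247] 0.0011
t 7.2 holder xy [-347.4   66.7] z 0.12 yawerr 0.3452 tilt [0.0069 0.0033] F [ 0.3 -0.1  0.1] open 0.08553660915590802
turn [-0.   -0.05  0.  ] then units [0.03 0.01 1.88]
```

Emit:
{"fn": "carry_out", "kwargs": {"xyz": [[0.07, -0.02, 0.5], [0, 0, 0.5], [0, 0, 0.5], [0, 0, 0.38], [0, 0, 0]], "turn": [[0, 0, 0.05], [0, 0, 0], [0, 0, 0], [0, 0, 0], [0, 0, 0]]}}

```text
time: 7.7
position: [0.6281, 0.2453, 0.0233]
tcp_rot: [-3.069, -0.666, -0.005]
wrist_force: [-0.4, -0.5, 0.1]
opening: 0.0852
grasp_force: 0.0
```

Emit:
{"fn": "carry_out", "kwargs": {"xyz": [[0, 0, 0], [0, 0, 0], [0, 0, 0], [0, 0, 0], [0, 0, 0], [0, 0, 0], [0, 0, 0], [0, 0, 0]], "turn": [[0, 0, 0], [0, 0, 0], [0, 0, 0], [0, 0, 0], [0, 0, 0], [0, 0, 0], [0, 0, 0], [0, 0, 0]], "claw": 1, "squeeze": 40}}

```text
time: 8.5
position: [0.6303, 0.2468, 0.0268]
tcp_rot: [-3.068, -0.667, -0.014]
wrist_force: [-1.4, -1.6, 6.2]
opening: 0.0471
grasp_force: 42.4
```

Gripped at 47 mm across the length. Lifting, turning and carrying it toward the holder.

Emit:
{"fn": "carry_out", "kwargs": {"xyz": [[0, 0, -0.5], [0, 0, -0.7], [0, 0, -0.7], [0, 0, 0], [0, 0, 0], [0, 0, 0], [0, 0, 0], [0, 0, 0]], "turn": [[0, 0, 0], [0, 0, 0], [0, 0, 0], [0, 0, 0.6], [0, 0, 0.6], [0, 0, 0.6], [0, 0, 0.6], [0, 0, 0]]}}

```text
time: 9.3
position: [0.6527, 0.1626, 0.1201]
tcp_rot: [-3.06, -0.339, 0.014]
wrist_force: [-0.4, -0.3, -1.0]
opening: 0.0472
grasp_force: 41.6
```

Emit:
{"fn": "carry_out", "kwargs": {"xyz": [[-0.1, 0.6, 0], [-0.1, 0.6, 0], [-0.1, 0.6, 0], [-0.1, 0.6, 0], [-0.1, 0.6, 0], [-0.1, 0.6, 0], [-0.1, 0.6, 0], [-0.1, 0.6, 0], [-0.1, 0.6, 0], [-0.1, 0.6, 0], [-0.1, 0.6, 0], [0, 0, 0]], "turn": [[0, 0, 0], [0, 0, 0], [0, 0, 0], [0, 0, 0], [0, 0, 0], [0, 0, 0], [0, 0, 0], [0, 0, 0], [0, 0, 0], [0, 0, 0], [0, 0, 0], [0, 0, 0]]}}

```text
time: 10.5
position: [0.6717, -0.1708, 0.0985]
tcp_rot: [-3.061, -0.342, 0.015]
wrist_force: [-0.4, 1.5, -0.7]
opening: 0.047
grasp_force: 41.6
```

```bash
python3 - <<'E'
from b import *
w=O+.014*Y
plan(*w,.11,A)
s=env.state(); z=s["position"][2]-.006; print("top z",z)
q=block("w5",np.array(s["position"][:2]),A,z)
R=Ro.from_rotvec(s["tcp_rot"]).as_matrix()
if q is not None: print("block in tool xy mm",np.round(R[:2,:2].T@(q[:2]-s["position"][:2])*1000,1),"yaw rel",q[2]-np.arctan2(R[1,1],R[0,1]))
E
```

```text
t 10.5 holder xy [68.8 74.9] z 0.0985 yawerr 0.1326 tilt [-0.0163  0.0604] F [-0.4  1.5 -0.7] open 0.04701153593862463
turn [-0.41  0.04  0.88] then units [-1.22 -1.38 -0.23]
top z 0.0925303625181721
blk 0.72 [257. 265. 381. 362.] [ 673. -169.] [39. 47.] [ 0.6727 -0.1694 -1.296 ] 0.0028
block in tool xy mm [ 1.2 -1.1] yaw rel 0.05240062517824362
```

View pics/w5.png

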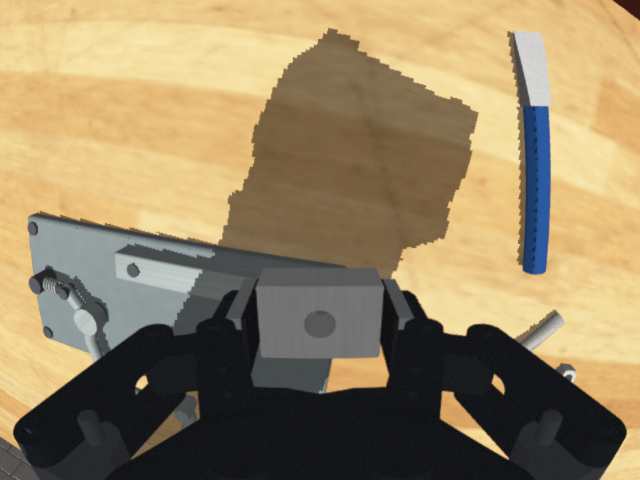

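The block sits square between the pads with its hole at (320,324). The turn also displaced the tool, so I'll correct tilt and yaw in small steps with a check between.

Emit:
{"fn": "carry_out", "kwargs": {"xyz": [[0, 0, -0.2], [-0.3, -0.4, -0.2], [-0.3, -0.4, 0], [-0.3, -0.3, 0], [-0.2, -0.2, 0], [0, 0, 0]], "turn": [[-0.1, 0.01, 0.2], [-0.1, 0.01, 0.2], [-0.1, 0.01, 0.2], [-0.1, 0, 0.2], [0, 0, 0.1], [0, 0, 0]]}}

```text
time: 11.2
position: [0.6067, -0.1107, 0.1218]
tcp_rot: [-3.135, -0.146, 0.002]
wrist_force: [0.9, -0.5, -1.0]
opening: 0.0472
grasp_force: 41.7
```

```bash
python3 - <<'E'
from b import *
plan(*(O+.014*Y),.11,A); print(np.round(env.state()["joint_positions"],3))
E
```

```text
t 11.2 holder xy [ 3.1 15.5] z 0.1218 yawerr 0.003 tilt [-0.0014  0.0032] F [ 0.9 -0.5 -1. ] open 0.047212385573485983
turn [-0.02  0.01  0.02] then units [-0.03 -0.06  0.24]
[-0.182  0.238  0.088  1.422  0.003  2.867]
```

Emit:
{"fn": "carry_out", "kwargs": {"xyz": [[0.03, -0.03, 0.4], [0.03, -0.03, 0.4], [0, 0, 0.4], [0, 0, 0.3], [0, 0, 0.12], [0, 0, 0]], "turn": [[-0.02, 0.01, 0.02], [0, 0, 0], [0, 0, 0], [0, 0, 0], [0, 0, 0], [0, 0, 0]]}}

```text
time: 11.8
position: [0.6103, -0.1096, 0.0399]
tcp_rot: [-3.138, -0.138, 0.001]
wrist_force: [-0.6, 0.0, -1.2]
opening: 0.0469
grasp_force: 41.7
```

```bash
python3 - <<'E'
from b import *
plan(*(O+.024*Y),.039,A)
E
```

```text
t 11.8 holder xy [ 2.3 19.2] z 0.0399 yawerr -0.0021 tilt [-0.0005  0.0002] F [-0.6  0.  -1.2] open 0.04692172506179956
turn [-0.    0.   -0.01] then units [ 0.1  -0.05  0.02]
```

Now slide gently toward the fixed edge, watching the force.

Emit:
{"fn": "carry_out", "kwargs": {"xyz": [[0.03, -0.03, 0], [0.03, 0, 0], [0.03, 0, 0], [0, 0, 0]], "turn": [[0, 0, 0], [0, 0, 0], [0, 0, 0], [0, 0, 0]]}}

```text
time: 12.2
position: [0.6149, -0.108, 0.0399]
tcp_rot: [-3.139, -0.137, 0.0]
wrist_force: [0.0, 0.5, -0.9]
opening: 0.0469
grasp_force: 41.7
```

```bash
python3 - <<'E'
from b import *
rep()
E
```

```text
t 12.2 holder xy [ 1.1 23.9] z 0.0399 yawerr -0.0026 tilt [-0.0001  0.    ] F [ 0.   0.5 -0.9] open 0.046937106544225796
```

Emit:
{"fn": "carry_out", "kwargs": {"xyz": [[0.02, 0, 0], [0.02, 0, 0], [0, 0, 0]], "turn": [[0, 0, 0], [0, 0, 0], [0, 0, 0]]}}

```text
time: 12.5
position: [0.6166, -0.1078, 0.0397]
tcp_rot: [-3.139, -0.137, 0.001]
wrist_force: [0.1, 0.6, -1.5]
opening: 0.0468
grasp_force: 41.7
```

Emit:
{"fn": "carry_out", "kwargs": {"xyz": [[0.02, 0, 0], [0.02, 0, 0], [0, 0, 0]], "turn": [[0, 0, 0], [0, 0, 0], [0, 0, 0]]}}

```text
time: 12.8
position: [0.6181, -0.1076, 0.0396]
tcp_rot: [-3.139, -0.137, 0.002]
wrist_force: [-3.5, 1.0, 0.8]
opening: 0.0466
grasp_force: 41.8
```

Contact with the fixed edge. Lowering onto the base.

Emit:
{"fn": "carry_out", "kwargs": {"xyz": [[0, 0, 0.02], [0, 0, 0.02], [0, 0, 0]], "turn": [[0, 0, 0], [0, 0, 0], [0, 0, 0]]}}

```text
time: 13.1
position: [0.6181, -0.1077, 0.0389]
tcp_rot: [3.139, 0.137, -0.001]
wrist_force: [-8.1, -0.3, 10.4]
opening: 0.047
grasp_force: 42.9
```

Emit:
{"fn": "carry_out", "kwargs": {"xyz": [[0, 0, 0], [0, 0, 0], [0, 0, 0], [0, 0, 0], [0, 0, -0.2], [0, 0, -0.5], [0, 0, -0.6], [-0.3, 0, -0.6], [-0.5, 0, -0.4], [0, 0, 0]], "turn": [[0, 0, 0], [0, 0, 0], [0, 0, 0], [0, 0, 0], [0, 0, 0], [0, 0, 0], [0, 0, 0], [0, 0, 0], [0, 0, 0], [0, 0, 0]], "claw": -1}}

```text
time: 14.1
position: [0.5784, -0.1115, 0.1575]
tcp_rot: [3.137, 0.136, 0.007]
wrist_force: [2.1, 0.6, 0.9]
opening: 0.0856
grasp_force: 0.0
```

```bash
python3 - <<'E'
from b import *
rep()
q=block("w6",O+.024*Y,A,.032)
if q is not None: v=q[:2]-O; print("block in holder",np.round([v@X*1000,v@Y*1000],1),q[2]-A)
p=pickle.load(open("pics/w6.pkl","rb")); f=p["frame"][60:360,120:520,::-1]
cv2.imwrite("pics/crop6.png",cv2.resize(f,None,fx=2,fy=2,interpolation=cv2.INTER_CUBIC))
print("peg pred .8",proj(p,[*(O-.017*X-.112*Y),.068],True), [np.round(proj(p,[*(O+u*X+.04*Y),.028],True)) for u in (-.065,.065)])
E
```

```text
t 14.1 holder xy [  1.4 -12.8] z 0.1575 yawerr -0.0031 tilt [ 0.0047 -0.0011] F [2.1 0.6 0.9] open 0.0856203646509575
peg pred .8 [293.87011271 386.08553446] [array([221., 158.]), array([414., 157.])]
```

View pics/crop6.png

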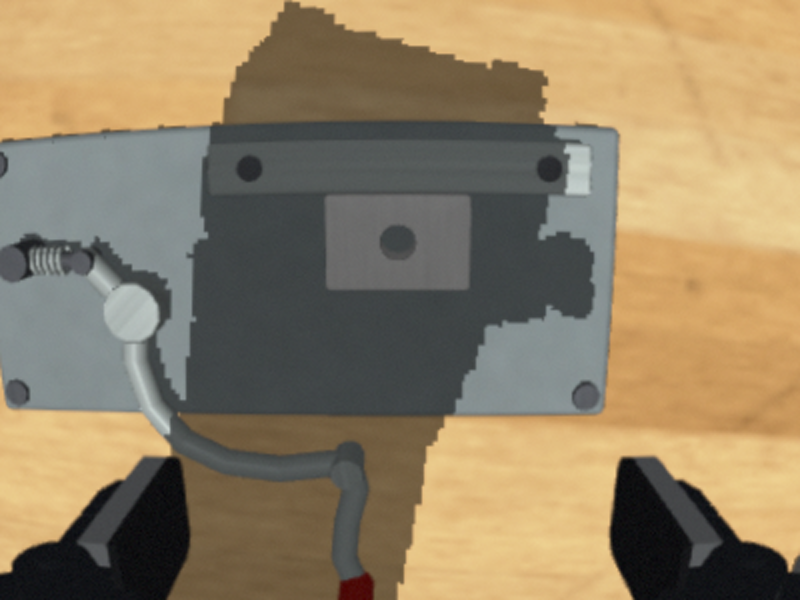

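The block lies flat and flush along the bar. The bar midpoint is at crop column 399 and the block midpoint at 398. The arm is still open, with its peg at (357,590). Closing the fingers and turning so their backs face along the peg's path.

Emit:
{"fn": "carry_out", "kwargs": {"xyz": [[-0.4, 0, 0], [-0.4, 0, 0], [-0.4, 0, 0], [-0.4, 0, 0], [-0.4, 0, 0], [-0.4, 0, 0], [0, 0, 0]], "turn": [[0, 0, -0.89], [0, 0, -0.89], [0, 0, -0.89], [0, 0, -0.89], [0, 0, -0.89], [0, 0, -0.89], [0, 0, 0]], "claw": 1}}

```text
time: 14.9
position: [0.4711, -0.1597, 0.1519]
tcp_rot: [-2.834, -1.352, 0.003]
wrist_force: [0.4, -1.0, -1.6]
opening: 0.0001
grasp_force: 0.0
```

```bash
python3 - <<'E'
from b import *
plan(*(O-.052*X-.137*Y),.067,A+.8); print(np.round(env.state()["joint_positions"],3))
E
```

```text
t 14.9 holder xy [  39.7 -124. ] z 0.1519 yawerr 0.8005 tilt [-0.002   0.0003] F [ 0.4 -1.  -1.6] open 7.494232430131414e-05
turn [-0.01  0.01  0.  ] then units [ 1.14 -1.47  1.7 ]
[-0.327 -0.051 -0.165  1.458 -0.     1.925]
```

Emit:
{"fn": "carry_out", "kwargs": {"xyz": [[0.38, -0.49, 0], [0.38, -0.49, 0], [0.38, -0.49, 0], [0, 0, 0]], "turn": [[0, 0, 0], [0, 0, 0], [0, 0, 0], [0, 0, 0]]}}

```text
time: 15.3
position: [0.4509, -0.0655, 0.1522]
tcp_rot: [-2.836, -1.349, 0.001]
wrist_force: [0.1, 0.7, 0.1]
opening: 0.0
grasp_force: 0.0
```

Emit:
{"fn": "carry_out", "kwargs": {"xyz": [[0, 0, 0.6], [0, 0, 0.6], [0, 0, 0.5], [0, 0, 0]], "turn": [[0, 0, 0], [0, 0, 0], [0, 0, 0], [0, 0, 0]]}}

```text
time: 15.7
position: [0.4493, -0.0679, 0.0641]
tcp_rot: [-2.835, -1.345, 0.009]
wrist_force: [-1.2, 0.3, 0.7]
opening: 0.0004
grasp_force: 0.0
```

```bash
python3 - <<'E'
from b import *
s,R=rep(); P=s["position"]
pts=[(-35,-125),(-11,-110),(0,-101),(9,-91),(18,-80.5),(22,-75)]
c=np.array(P)
for u,v in pts:
    w=np.array([*(O+u/1000*X+v/1000*Y),.067]); print((u,v),np.round(R.T@(w-c)/.05,2)); c=w
E
```

```text
t 15.7 holder xy [ -53.6 -137.4] z 0.0641 yawerr 0.7964 tilt [-0.0065  0.001 ] F [-1.2  0.3  0.7] open 0.00043612330894137255
(-35, -125) [-0.09  0.44 -0.06]
(-11, -110) [-0.13  0.55 -0.  ]
(0, -101) [-0.03  0.28 -0.  ]
(9, -91) [ 0.01  0.27 -0.  ]
(18, -80.5) [ 0.02  0.28 -0.  ]
(22, -75) [ 0.02  0.13 -0.  ]
```

Emit:
{"fn": "carry_out", "kwargs": {"xyz": [[-0.05, 0.22, -0.06], [-0.04, 0.22, 0], [-0.06, 0.27, 0], [-0.06, 0.27, 0], [-0.03, 0.28, 0], [0.01, 0.27, 0], [0.02, 0.28, 0], [0.02, 0.13, 0], [0, 0, 0], [0, 0, 0], [0, 0, 0]], "turn": [[0, 0, 0], [0, 0, 0], [0, 0, 0], [0, 0, 0], [0, 0, 0], [0, 0, 0], [0, 0, 0], [0, 0, 0], [0, 0, 0], [0, 0, 0], [0, 0, 0]]}}

```text
time: 16.8
position: [0.5199, -0.1366, 0.0708]
tcp_rot: [-2.837, -1.35, 0.001]
wrist_force: [0.7, 0.2, -0.3]
opening: 0.0
grasp_force: 0.0
```

```bash
python3 - <<'E'
from b import *
rep()
p=shot("wrist","w7"); a=.13
print(proj(p,[*(O+(-.095+.137*np.cos(-.16-a))*X+.137*np.sin(-.16-a)*Y),.068],True))
cv2.imwrite("pics/w7v.png",p["frame"][:,:,::-1])
E
```

```text
t 16.8 holder xy [ 21.1 -73.3] z 0.0708 yawerr 0.7985 tilt [-0.0007  0.    ] F [ 0.7  0.2 -0.3] open 1.784873823933222e-05
[417.21828159 290.06549087]
```

View pics/w7.png

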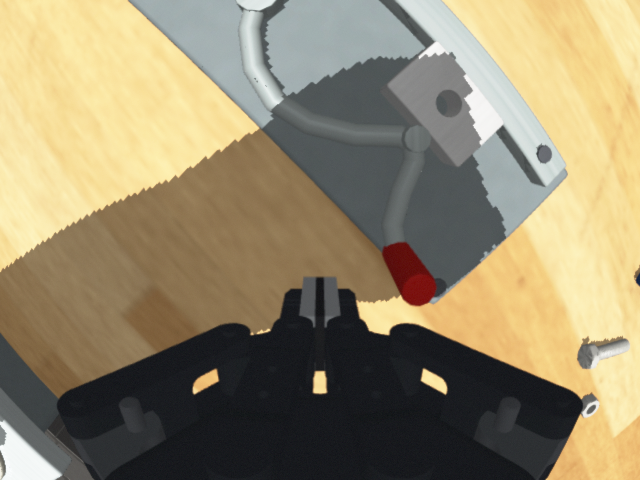

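The arm has sprung back. The peg top is at (418,290), against (417,290) predicted for angle 0.13, and the nose rests on the block at (417,138). Withdrawing and making a final check.

Emit:
{"fn": "carry_out", "kwargs": {"xyz": [[0, -0.3, 0], [-0.2, -0.3, -0.4], [-0.2, 0, -0.8], [-0.2, 0, -0.8], [-0.3, 0, -0.4], [-0.4, 0, 0], [0, 0, 0], [0, 0, 0]], "turn": [[0, 0, 0], [0, 0, 0], [0, 0, 0], [0, 0, 0], [0, 0, 0], [0, 0, 0], [0, 0, 0], [0, 0, 0]]}}

```text
time: 17.65
position: [0.4557, -0.1682, 0.1908]
tcp_rot: [-2.837, -1.348, 0.0]
wrist_force: [-0.5, 0.1, 0.3]
opening: 0.0004
grasp_force: 0.0
```

```bash
python3 - <<'E'
from b import *
rep()
p=shot("wrist","w8"); c=proj(p,[*(O+.01*Y),.02],True).astype(int); print(c)
a=.13; print(proj(p,[*(O+(-.095+.137*np.cos(-.16-a))*X+.137*np.sin(-.16-a)*Y),.068],True))
y0,x0=max(c[1]-110,0),max(min(c[0]-150,340),0); print(x0,y0)
cv2.imwrite("pics/crop8.png",cv2.resize(p["frame"][y0:y0+220,x0:x0+300,::-1],None,fx=2.6,fy=2.6,interpolation=cv2.INTER_CUBIC))
E
```

```text
t 17.65 holder xy [  46.8 -140. ] z 0.1908 yawerr 0.7976 tilt [-0.0002  0.0002] F [-0.5  0.1  0.3] open 0.00038853729880242535
[415  48]
[419.28196023 120.01444713]
265 0
```

View pics/crop8.png

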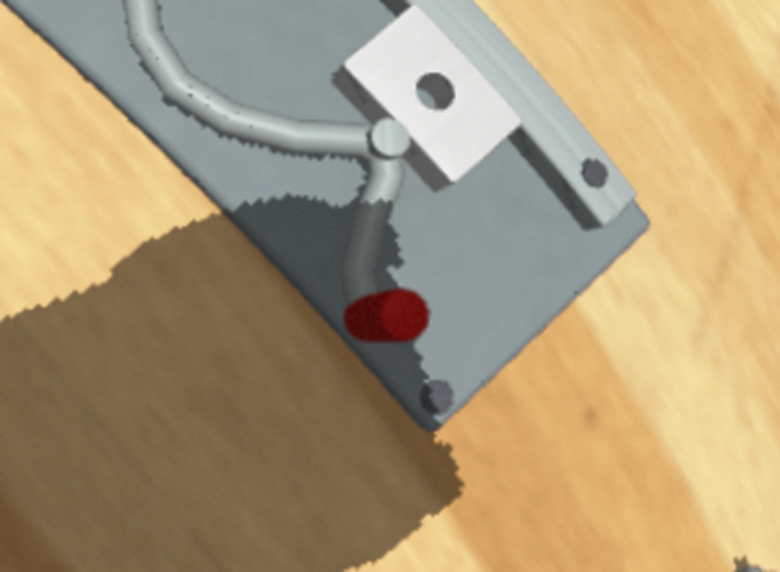

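The nose, at crop (389,138), presses the block, whose far side is flush on the bar. The robot is clear of everything, so I'm handing in.

```bash
python3 -c "
from rig import env
print(env.sign_off())"
```

```text
the job is handed in; nothing more can be done
None
```

The middle-sized block lies flat, midway along the fixed edge and flush against it, held by the arm's nose; I handed the job in at about 18 s of the 61 s allowed, with the robot touching nothing; no verdict came back.

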